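Pin the graphite plate stack

ROBOT

A 6-joint arm with a two-finger parallel gripper is mounted at the origin on a cart in front of the work surface, level with it; the furniture and walls round the work are solid. World frame = base frame: x ahead of the robot, y to its left, z up, the work surface at z = 0. Lengths are in m, angles in rad, forces in N, time in s.
With the tool pointing down it reaches from about 0.3 to 0.775 m from the base axis. Payload 14.6 kg.
Tool frame: the origin (TCP) lies at the very end of the fingers, on their centre line; the grasp point (between the pads) lies 19 mm behind it; z points along the fingers, y is the line along which they close (so a half turn about z gives the same grasp; the last joint's range is limited). The gripper opens to 94 mm and grips with 3 to 60 N. Pads are 16 mm wide; open, the fingers measure 119 mm over their backs; the gripper's body (75 mm by 177 mm) begins 78 mm behind the grasp point.
Start: joints at [-1.311, 0.3, 1.521, -0, 1.321, -0.067], TCP at [0.177, -0.521, 0.205] pointing down, gripper open.
Joint ranges: [-3.03, 3.03], [-0.79, 2.21], [0.23, 2.52], [-1.04, 4.18], [0, 3.07], [-2.55, 2.55]. Speed limits (rad/s): [2.22, 2.22, 2.57, 3.14, 3.14, 3.14].

INTERFACE

Orientations are given as [roll, pitch, yaw] about the fixed x, y, z axes, in that order (R = Rz(yaw) Ry(pitch) Rx(roll)).
In Python, from station import ctrl gives the robot as it stands.
- The arm moves only by the tool move_arm, never from a script. Its argument "increments" is a list of rows, each a list of 7 numbers: the opening, from 0 (shut) to 1 (fully open), then the shift along the tool's x, y, z in units of 50 mm (1.0 is 50 mm), then the turn, a rotation vector about the tool's x, y, z in rad. In form: [[claw, tx, ty, tz, rx, ry, rz], ...]. A call has 1 to 20 rows; each row shifts and turns the commanded pose from where the row before left it, along the tool's axes as they then stand; what a row does not reach is not made up. A row lasts 1/10 s, in which the tool goes at most 50 mm and 8.59 degrees, less where a joint would pass 70% of its speed; a pose out of reach is approached as far as the arm can. A call is refused whole if a number of a shift passes 1 or a number of a turn 0.15, either way. A call with a gripper value outside its range is refused whole. The fingers move at their own pace and stop on an object; "force" is the grip in N (left out, the last holds). Time passes only in rows, so rows that do not move let the fingers close. It gives the time, the measured TCP pose, the force, the opening and the grip force at its end, in the units of the state.
- ctrl.get_obs(): the state, without advancing time (a new reading comes with each control period).
- ctrl.camera(name): name is "scene" or "side" or "wrist"; returns a dict with "color" (384x512x3 uint8, blue, green, red), "K" (3x3 intrinsics, pixels), "pose" (4x4, takes a point from camera to world coordinates); the wrist camera has in their place "tool_from_camera" (4x4, takes a point from camera to tool coordinates, whose origin is the TCP and whose axes are the flange's). Camera axes: x right, y down, z forward; pixel columns grow to the right and rows downward; lengths in m; the calibration is good to about 2 mm. A picture is of the moment at which its call begins: read the wrist's pose just before it. There is no depth.
- ctrl.hand_in(): hands the job in; it is judged then, once.
Trained networks look in a picture, given as the dict that the camera call returned (one of the last four; its "shot" number tells which), for a name from the list of things; names that differ only in an ending like _2 or _b are one class to them, and where a whole thing is asked for, a point or a joint stands for the part that bears it (a point fixed in the world has none). Each returns a list of dicts, best first, with "conf" (0 to 1); they miss things now and then, are a little off and sometimes report something else, mostly with a low value. They report only what shows in the picture. A call takes as long as a camera call. They do not tell look-alikes from the thing itself.
- ctrl.cut_out(name, picture): "mask" (384x512 bool, what is visible of it) and "centre" ([row, column] in pixels, amid what is visible of it).
The state is a dict: "time_s": time; "qpos": joint angles; "joint_vel": joint speeds; "tau": joint torques, N m; "ee_pos": TCP position; "eef_rot": TCP orientation; "force": force on the tool from outside, world axes, zero at the start; "moment": the same for the moment, N m; "grip_width": finger opening in m; "grip_force": force on a finger pad.
Only numpy, scipy, OpenCV 4.12 (cv2) and the standard library are available. Lean on these libraries where they do the work, as an engineer would, in place of code of your own. Each camera call takes 0.05 s, during which the arm holds its last target. There are 200 camera calls.

TASK

The three graphite plates stacked in the corner nest have slipped out of line. Slide them home against both stop rails so that their holes line up, then take the locating pin from its wooden stand and press it down through all three plates into the nest until its collar sits flush on the top plate; let go of it and leave it standing there. Be gentle, the graphite is brittle (never put more than 25 N on it), and leave the other things on the bench where they are.

Things in the scene. Friction and masses are not known exactly. Their poses are not given: they have to be found in the camera images.
- baseplate: fixed aluminium ground plate 160 x 160 x 8 mm; origin at the centre of its underside, z up. On it is screwed the steel nest, axes parallel but adjustable: the whole nest (block, bore, rails) is shifted by an unmeasured amount of up to 14 mm either way in x and in y. Block: from -58 to +44 mm in x and -44 to +58 mm in y of its bore, flat top 32 mm above the worktop
- bore_nominal (a point): nominal mouth of the nest's 11 mm bore, over the ground plate's centre, 32 mm above the worktop (true place up to 14 mm off in x and y). Bore goes down to the ground plate. Two spring plungers in its wall, 22 mm above the worktop, squeeze the pin: it stops 5 to 12 mm short by its own weight and needs a steady push of roughly 3 to 12 N over the rest of the way
- rail_x_nominal (a point): nominal middle of the face of the dark stop rail on the ground plate's +x side: the plane x = +30 mm from the bore, rail top 66 mm above the worktop (true place up to 14 mm off). The -x and +y sides of the nest are open. A plate pushed squarely against both rails has its hole exactly over the bore
- rail_y_nominal (a point): nominal middle of the face of the other dark stop rail, on the ground plate's -y side: the plane y = -30 mm from the bore, rail top 66 mm above the worktop (true place up to 14 mm off). Both rails run along the whole side of the block
- plate_bottom: lowest of three alike: loose graphite plate 60 x 60 x 12 mm, round 11 mm through hole in its middle; origin on the hole's axis at the underside, x and y along its edges, z up. Starts 6 to 18 mm short of each stop rail, up to 7 degrees askew. Brittle: chips if the pin presses it, or the fingers push the stack, with over 25 N. Underside 32 mm above the worktop
- plate_middle: middle of three alike: loose graphite plate 60 x 60 x 12 mm, round 11 mm through hole in its middle; origin on the hole's axis at the underside, x and y along its edges, z up. Starts 6 to 18 mm short of each stop rail, up to 7 degrees askew. Brittle: chips if the pin presses it, or the fingers push the stack, with over 25 N. Underside 44 mm above the worktop
- plate_top: uppermost of three alike: loose graphite plate 60 x 60 x 12 mm, round 11 mm through hole in its middle; origin on the hole's axis at the underside, x and y along its edges, z up. Starts 6 to 18 mm short of each stop rail, up to 7 degrees askew. Brittle: chips if the pin presses it, or the fingers push the stack, with over 25 N. Underside 56 mm above the worktop (top face at 68 mm)
- pin_stand: fixed wooden block 50 x 50 x 66 mm with a 14 mm wide hole through its middle from the top, in which the pin hangs upright by its collar; origin at the centre of its underside, z up
- pin: steel locating pin, 96 mm tall, 70 g: round shaft 10 mm wide, 58 mm long, its lowest 7 mm tapering to a 5 mm tip; collar 22 mm wide from 58 to 64 mm above the tip; then a dark square grip 14 x 14 mm up to 96 mm. Origin at the centre of the tip, z up the shaft, x and y across the grip's flats. Tip above the worktop: in the stand 8 mm, fully home in the nest 10 mm
- brass_mould: bystander: short brass cylinder, 42 mm wide, 39 mm tall; origin at the centre of its underside
- tape_roll: bystander: roll of masking tape lying flat, 69 mm wide, 19 mm high; origin at the centre of its underside
- mini_13: bystander: small glass ornament, 81 mm tall; origin at the centre of its underside
- mini_15: bystander: small glass ornament, 81 mm tall; origin at the centre of its underside
- tweezers: bystander: steel tweezers lying flat, 153 mm long; origin at the centre of their underside
Things that resemble listed ones, but are neither listed nor needed, are in the scene too. Leave any blue look-alike of the plate_top alone.

How it is judged:
By the outcome, as a careful person would: the job done as asked, in the order asked, and still so for the second after the job is handed in, with the robot touching nothing.
It also fails if it takes over 72 s, if anything falls off the work surface, if the arm or the gripper's body presses on something with over 40 N, if the wrist force passes 120 N, or if a joint passes its speed limit or range.

## Working session

There is one attempt and no reset: what is moved stays moved. The work goes in short steps, Python scripts to look and compute and a tool call to move; the robot and the scene stay as the last step left them, time stands still between calls to the robot, and variables do not carry over. Pictures are saved under pics/ and viewed, at most 10 in all, crops included, and the job is handed in when it is done.

Besides the shell and the picture viewer there is one more tool, called after "Request:" as a command line: name --pt "numbers of a row" for each row, then --argument value for the rest. move_arm: Moves the arm, as the interface text tells. Its arguments: {"type":"object","properties":{"increments":{"type":"array","items":{"type":"array","items":{"type":"number"}}},"force":{"type":"number"}},"required":["increments"]}

```bash
ls; mkdir -p pics; cat > h.py <<'E'
import numpy as np, cv2
from station import ctrl
from scipy.spatial.transform import Rotation as R
def obs(): 
    o=ctrl.get_obs(); return o
def cam(n):
    T=None
    if n=="wrist":
        o=obs(); T=np.eye(4); T[:3,:3]=R.from_euler('xyz',o['eef_rot']).as_matrix(); T[:3,3]=o['ee_pos']
    p=ctrl.camera(n)
    p['T']=p['pose'] if n!="wrist" else T@p['tool_from_camera']
    return p
def ray(p,rc,z):
    rc=np.atleast_2d(rc).astype(float)
    d=np.c_[rc[:,1],rc[:,0],np.ones(len(rc))]@np.linalg.inv(p['K']).T@p['T'][:3,:3].T
    c=p['T'][:3,3]; return c+d*((z-c[2])/d[:,2])[:,None]
def proj(p,X):
    X=np.atleast_2d(X); q=(X-p['T'][:3,3])@p['T'][:3,:3]; q=q@p['K'].T; return np.c_[q[:,1]/q[:,2],q[:,0]/q[:,2]]
E
python3 - <<'E'
from h import *
print({k:(np.round(v,3) if not isinstance(v,dict) else v) for k,v in obs().items()})
ims=[]
for n in("scene","side"):
    p=cam(n); ims.append(p['color']); print(n,np.round(p['T'],3).tolist(),p['K'].round(1).tolist())
    for t,z in(("plate_top",.068),("pin",.09),("pin_stand",.066),("baseplate",.008),("brass_mould",.039),("tape_roll",.019),("mini_13",.04),("mini_15",.04),("tweezers",.005)):
        for r in ctrl.cut_out(t,p)[:3]: print(t,round(r['conf'],2),np.round(r['centre']),r['mask'].sum(),ray(p,r['centre'],z)[0].round(3))
cv2.imwrite("pics/a.png",ims[0]);cv2.imwrite("pics/b.png",ims[1])
E
```

```text
pics
{'time_s': np.float64(0.0), 'qpos': array([-1.311,  0.3  ,  1.522, -0.   ,  1.321, -0.067]), 'joint_vel': array([ 0.001,  0.003,  0.   , -0.001, -0.   ,  0.002]), 'tau': array([ 2.0000e-03, -5.3180e+01, -3.5273e+01,  7.1000e-02,  2.4000e-02,
       -0.0000e+00]), 'ee_pos': array([ 0.176, -0.521,  0.205]), 'eef_rot': array([-3.14 , -0.   ,  0.327]), 'force': array([ 0.308,  0.829, -0.118]), 'moment': array([ 0.043, -0.003,  0.002]), 'grip_force': np.float64(0.0), 'grip_width': np.float64(0.094)}
scene [[-0.661, -0.443, 0.605, -0.354], [-0.75, 0.384, -0.539, 0.595], [0.006, -0.81, -0.586, 0.946], [0.0, 0.0, 0.0, 1.0]] [[414.3, 0.0, 254.2], [0.0, 414.3, 185.5], [0.0, 0.0, 1.0]]
plate_top 0.74 [159. 347.] 117 [ 0.448 -0.61   0.068]
plate_top 0.56 [201. 235.] 132 [ 0.527 -0.099  0.068]
pin 0.41 [252. 179.] 78 [0.427 0.188 0.09 ]
pin_stand 0.92 [269. 183.] 471 [0.385 0.205 0.066]
brass_mould 0.47 [234. 188.] 138 [0.522 0.097 0.039]
tape_roll 0.91 [293. 147.] 447 [0.414 0.312 0.019]
mini_13 0.65 [190. 202.] 110 [ 0.685 -0.074  0.04 ]
mini_15 0.65 [190. 202.] 110 [ 0.685 -0.074  0.04 ]
tweezers 0.66 [287. 145.] 390 [0.45  0.3   0.005]
tweezers 0.51 [182. 339.] 50 [ 0.42  -0.537  0.005]
side [[-0.836, -0.353, 0.419, -0.019], [-0.548, 0.527, -0.649, 0.675], [0.008, -0.773, -0.634, 0.918], [0.0, 0.0, 0.0, 1.0]] [[354.2, 0.0, 258.4], [0.0, 354.2, 191.3], [0.0, 0.0, 1.0]]
plate_top 0.71 [209. 242.] 162 [ 0.536 -0.08   0.068]
plate_top 0.68 [182. 282.] 189 [ 0.499 -0.294  0.068]
pin 0.54 [271. 219.] 63 [0.425 0.193 0.09 ]
pin_stand 0.81 [285. 225.] 487 [0.393 0.209 0.066]
baseplate 0.65 [197. 271.] 444 [ 0.52  -0.254  0.008]
brass_mould 0.61 [248. 212.] 160 [0.53  0.104 0.039]
```

```bash
python3 - <<'E'
import cv2,numpy as np
a=cv2.imread("pics/a.png");b=cv2.imread("pics/b.png")
a=cv2.resize(a[130:330,100:400],None,fx=2.6,fy=2.6,interpolation=3);b=cv2.resize(b[150:330,130:330],None,fx=3.3,fy=3.3,interpolation=3)
cv2.imwrite("pics/a2.png",a);cv2.imwrite("pics/b2.png",b)
E
```

```text
(no output)
```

View pics/a2.png

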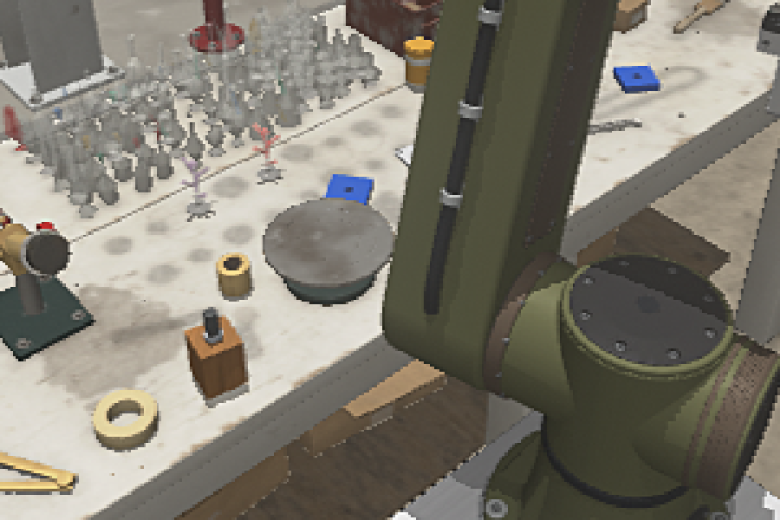

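View pics/b2.png

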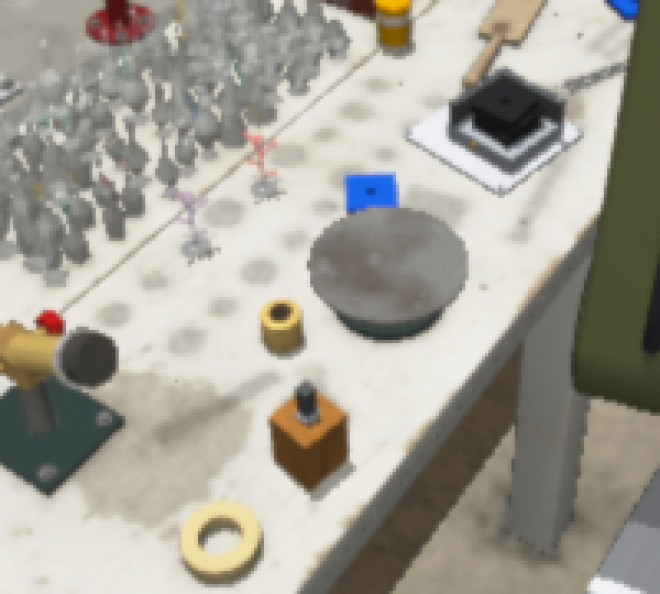

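The side view shows the nest at about (0.5, -0.29), the pin in its stand at about (0.39, 0.2), and blue look-alike plates elsewhere. Next I need a close wrist view of the nest.

```bash
cat >> h.py <<'E'
def to(x,y,z,yaw=None):
    """total shift in tool axes (units of 50 mm) and turn about tool z to go to the pose"""
    o=obs(); Rm=R.from_euler('xyz',o['eef_rot']).as_matrix()
    s=Rm.T@(np.array([x,y,z])-o['ee_pos'])/.05
    r=None
    if yaw is not None: r=(R.from_matrix(Rm).inv()*R.from_euler('xyz',[np.pi,0,yaw])).as_rotvec().round(3)
    print('shift',s.round(2),'turn',r,'norm',np.linalg.norm(s).round(2))
E
python3 - <<'E'
from h import *
p=cam("wrist"); print(p['tool_from_camera'].round(3).tolist(),p['K'].round(1).tolist(),p['T'].round(3).tolist())
p=cam("side"); m=ctrl.cut_out("baseplate",p)
print([(r['conf'],ray(p,r['centre'],.008).round(3)) for r in m])
to(.47,-.29,.32); to(.47,-.29,.32,0)
E
```

```text
[[-0.001, -0.967, -0.256, 0.074], [1.0, -0.001, -0.0, -0.0], [0.0, -0.256, 0.967, -0.18], [0.0, 0.0, 0.0, 1.0]] [[274.2, 0.0, 253.3], [0.0, 274.2, 193.1], [0.0, 0.0, 1.0]] [[0.32, -0.916, -0.243, 0.247], [-0.947, -0.31, -0.082, -0.497], [-0.0, 0.256, -0.967, 0.385], [0.0, 0.0, 0.0, 1.0]]
[(0.67, array([[ 0.512, -0.258,  0.008]]))]
shift [ 7.04 -2.49 -2.29] turn None norm 7.81
shift [ 7.04 -2.49 -2.29] turn [-0.     0.     0.327] norm 7.81
```

Request:
move_arm --pt "1 0.5 -0.17 0 0 0 0" --pt "1 0.8 -0.28 0 0 0 0" --pt "1 0.8 -0.28 0 0 0 0" --pt "1 0.8 -0.28 0 0 0 0" --pt "1 0.8 -0.28 0 0 0 0" --pt "1 0.8 -0.28 0 0 0 0" --pt "1 0.8 -0.28 0 0 0 0" --pt "1 0.8 -0.28 0 0 0 0" --pt "1 0.6 -0.22 0 0 0 0" --pt "1 0.3 -0.1 0 0 0 0" --pt "1 0 0 0 0 0 0" --pt "1 0 0 0 0 0 0"

```text
time_s: 2.35
ee_pos: [0.4681, -0.2931, 0.2053]
eef_rot: [-3.141, 0.0, 0.327]
force: [-0.1, -0.8, -0.8]
grip_width: 0.094
grip_force: 0.0
```

```bash
python3 - <<'E'
from h import *
p=cam("wrist"); o=obs(); print(o['ee_pos'],o['eef_rot'],o['time_s'])
for t,z in(("plate_top",.068),("baseplate",.008)):
    for r in ctrl.cut_out(t,p)[:3]:
        c,_=cv2.findContours(r['mask'].astype('uint8'),0,2); c=max(c,key=cv2.contourArea)[:,0,::-1]
        P=ray(p,c,z)[:,:2]; b=cv2.minAreaRect((P*1000).astype('float32'))
        print(t,round(r['conf'],2),np.round(r['centre']),r['mask'].sum(),ray(p,r['centre'],z)[0].round(4),b)
np.save("w1.npy",dict(p),allow_pickle=True)
cv2.imwrite("pics/w1.png",cv2.resize(p['color'],(800,600),interpolation=3))
E
```

```text
[ 0.46787287 -0.29339432  0.20543165] [-3.14158966e+00  2.72395633e-04  3.25796302e-01] 2.4
plate_top 0.93 [155. 276.] 2603 [ 0.5096 -0.3061  0.068 ] ((505.4184875488281, -309.4563293457031), (60.842323303222656, 60.42115783691406), 86.30154418945312)
plate_top 0.64 [235. 502.] 891 [ 0.5059 -0.6069  0.068 ] ((502.8048095703125, -600.3989868164062), (62.17374038696289, 36.16856002807617), 32.21449279785156)
plate_top 0.59 [ 52. 165.] 2696 [ 0.5745 -0.1582  0.068 ] ((574.6862182617188, -159.5746612548828), (53.645713806152344, 52.26509475708008), 37.7548713684082)
baseplate 0.45 [154. 278.] 2657 [ 0.5058 -0.315   0.008 ] ((498.6905212402344, -316.9368896484375), (71.92378234863281, 72.74534606933594), 86.62837982177734)
```

View pics/w1.png

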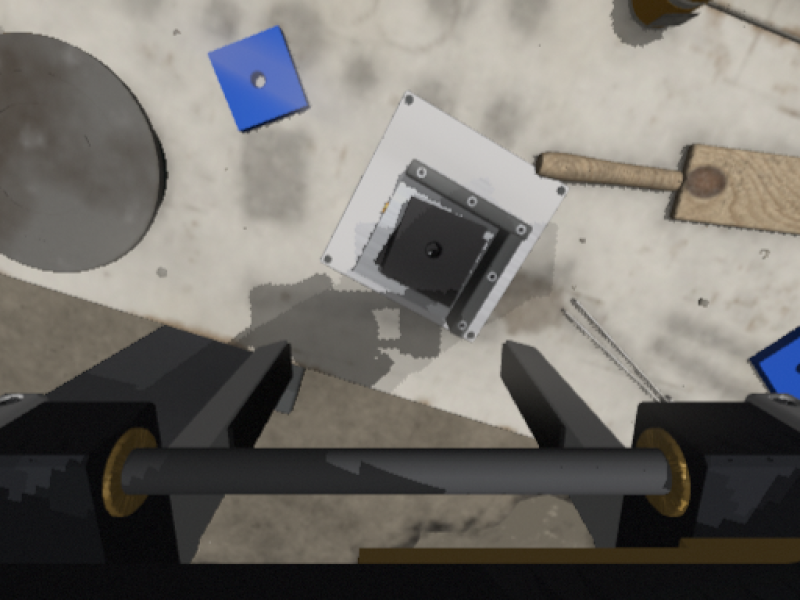

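The wrist view shows the stack with its hole at (433,250). The +x rail is at the upper right, about (413,158) to (533,230), and the −y rail runs (533,230) to (458,335). The base plate corners are at (408,93), (565,190), (470,340) and (322,260). All of these are in the 800-wide picture.

```bash
python3 - <<'E'
from h import *
p=np.load("w1.npy",allow_pickle=True).item()
s=1.5625
f=lambda l,z: ray(p,[[v/s,u/s] for u,v in l],z)[:,:2]
B=f([(408,93),(565,190),(470,340),(322,260)],.008); print("base",B.round(4).tolist(),B.mean(0),np.linalg.norm(np.roll(B,-1,0)-B,axis=1))
d=np.roll(B,-1,0)-B; print("ang",np.degrees(np.arctan2(d[:,1],d[:,0])))
Rl=f([(413,158),(533,230),(458,335)],.066); print("rail",Rl.round(4).tolist(),[np.linalg.norm(Rl[0]-Rl[1]),np.linalg.norm(Rl[2]-Rl[1])])
d=np.diff(Rl,axis=0); print(np.degrees(np.arctan2(d[:,1],d[:,0])))
print("hole",f([(433,250)],.068))
c=p['color'][80:230,195:375]; cv2.imwrite("pics/w1c.png",cv2.resize(c,None,fx=4,fy=4,interpolation=2))
E
```

```text
base [[0.6113, -0.2546], [0.5826, -0.4059], [0.4305, -0.3783], [0.4586, -0.2267]] [ 0.52076653 -0.31636663] [0.1540064  0.15459612 0.15420475 0.15521267]
ang [-100.75062027  169.71690289   79.47901819  -10.35771966]
rail [[0.5614, -0.2739], [0.5421, -0.3744], [0.4479, -0.351]] [np.float64(0.10226686212470737), np.float64(0.0970280612636889)]
[-100.87828899  166.09336649]
hole [[ 0.50482939 -0.3093166 ]]
```

View pics/w1c.png

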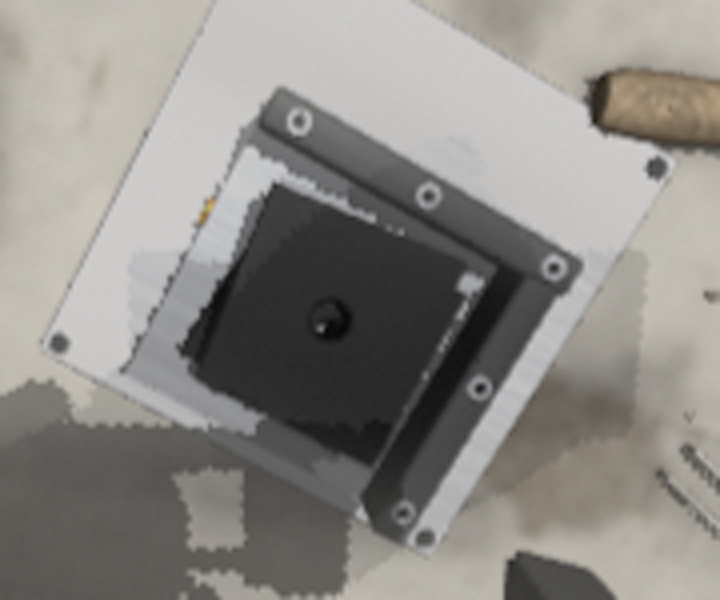

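Nest yaw is about -10.6° (-0.185 rad) and the bore is near (0.5074, -0.3225). Estimates from two different rail corners agree to within 1 mm. I'll push along the nest's +x first, with the two fingers spread flat behind all three plates.

Request:
move_arm --pt "0.32 0 0 0 0 0 0.128" --pt "0.32 0 0 0 0 0 0.128" --pt "0.32 0 0 0 0 0 0.128" --pt "0.32 0 0 0 0 0 0.127" --pt "0.32 -0.24 0.1 0 0 0 0" --pt "0.32 -0.24 0.09 0.2 0 0 0" --pt "0.32 0 0 0.6 0 0 0" --pt "0.32 0 0 0.7 0 0 0" --pt "0.32 0 0 0.7 0 0 0" --pt "0.32 0 0 0.5 0 0 0" --pt "0.32 0 0 0.4 0 0 0" --pt "0.32 0 0 0.27 0 0 0" --pt "0.32 0 0 0 0 0 0" --pt "0.32 0 0 0 0 0 0"

```text
time_s: 3.9
ee_pos: [0.4433, -0.2979, 0.0378]
eef_rot: [3.141, -0.001, -0.183]
force: [-0.2, -0.4, 0.3]
grip_width: 0.0301
grip_force: 0.0
```

```bash
cat >> h.py <<'E'
BORE=np.array([.5074,-.3225]); NY=-.185
def nest():
    o=obs(); c,s=np.cos(NY),np.sin(NY); d=o['ee_pos'][:2]-BORE; f=o['force']
    print('t',round(o['time_s'],2),'tcp nest mm',np.round([(d[0]*c+d[1]*s)*1e3,(-d[0]*s+d[1]*c)*1e3,o['ee_pos'][2]*1e3],1),'F nest',np.round([f[0]*c+f[1]*s,-f[0]*s+f[1]*c,f[2]],1),'rot',o['eef_rot'].round(3),'w',round(o['grip_width']*1e3,1))
E
python3 -c "
from h import *
nest()"
```

```text
t 3.9 tcp nest mm [-67.5  12.4  37.8] F nest [-0.1 -0.4  0.3] rot [ 3.141e+00 -1.000e-03 -1.830e-01] w 30.1
```

Request:
move_arm --pt "0.32 0.04 0 0 0 0 0" --pt "0.32 0.05 0 0 0 0 0" --pt "0.32 0.05 0 0 0 0 0" --pt "0.32 0.05 0 0 0 0 0" --pt "0.32 0.05 0 0 0 0 0" --pt "0.32 0.05 0 0 0 0 0" --pt "0.32 0.05 0 0 0 0 0" --pt "0.32 0.05 0 0 0 0 0" --pt "0.32 0.05 0 0 0 0 0" --pt "0.32 0.04 0 0 0 0 0" --pt "0.32 0.02 0 0 0 0 0"

```text
time_s: 5.0
ee_pos: [0.468, -0.302, 0.0369]
eef_rot: [-3.141, 0.0, -0.184]
force: [-3.8, -0.0, 2.2]
grip_width: 0.0303
grip_force: 1.9
```

```bash
python3 -c "
from h import *
nest()"
```

```text
t 5.0 tcp nest mm [-42.5  12.9  36.9] F nest [-3.8 -0.7  2.2] rot [-3.141  0.    -0.184] w 30.3
```

Request:
move_arm --pt "0.32 0.02 0 0 0 0 0" --pt "0.32 0.02 0 0 0 0 0" --pt "0.32 0.01 0 0 0 0 0" --pt "0.32 0.01 0 0 0 0 0"

```text
time_s: 5.4
ee_pos: [0.4709, -0.3026, 0.0369]
eef_rot: [-3.142, 0.0, -0.184]
force: [-2.9, 1.4, -0.0]
grip_width: 0.0299
grip_force: 1.3
```

Request:
move_arm --pt "0.32 0.01 0 0 0 0 0" --pt "0.32 0.01 0 0 0 0 0"

```text
time_s: 5.6
ee_pos: [0.4716, -0.3026, 0.0368]
eef_rot: [-3.141, 0.001, -0.184]
force: [-7.2, 2.6, 2.3]
grip_width: 0.0299
grip_force: 3.5
```

Request:
move_arm --pt "0.32 0.01 0 0 0 0 0" --pt "0.32 0 0 0 0 0 0"

```text
time_s: 5.8
ee_pos: [0.4718, -0.3026, 0.0369]
eef_rot: [-3.141, 0.002, -0.184]
force: [-7.7, 3.3, 3.3]
grip_width: 0.0302
grip_force: 4.0
```

```bash
python3 -c "
from h import *
nest()"
```

```text
t 5.8 tcp nest mm [-38.7  13.   36.9] F nest [-8.2  1.8  3.3] rot [-3.141e+00  2.000e-03 -1.840e-01] w 30.2
```

Request:
move_arm --pt "0.32 0.01 0 0 0 0 0" --pt "0.32 0.01 0 0 0 0 0" --pt "0.32 0 0 0 0 0 0"

```text
time_s: 6.1
ee_pos: [0.4722, -0.3028, 0.0368]
eef_rot: [-3.141, 0.003, -0.184]
force: [-11.8, 2.4, 6.0]
grip_width: 0.0299
grip_force: 6.2
```

Request:
move_arm --pt "0.32 -0.1 0 0 0 0 0" --pt "0.32 -0.15 0 0 0 0 0" --pt "0.32 0 0 -0.4 0 0 0" --pt "0.32 0 0 -0.7 0 0 -0.1" --pt "0.32 0 0 -0.6 0 0 -0.14" --pt "0.32 0 0 0 0 0 -0.14" --pt "0.32 0 0 0 0 0 -0.14" --pt "0.32 0 0 0 0 0 -0.14" --pt "0.32 0 0 0 0 0 -0.14" --pt "0.32 0 0 0 0 0 -0.14" --pt "0.32 0 0 0 0 0 -0.14" --pt "0.32 0 0 0 0 0 -0.14" --pt "0.32 0 0 0 0 0 -0.14" --pt "0.32 0 0 0 0 0 -0.14" --pt "0.32 0 0 0 0 0 -0.07" --pt "0.32 0.3 0.25 0 0 0 0" --pt "0.32 0.5 0.5 0 0 0 0" --pt "0.32 0.32 0.27 0 0 0 0" --pt "0.32 0 0 0 0 0 0" --pt "0.32 0 0 0 0 0 0"

```text
time_s: 8.1
ee_pos: [0.5212, -0.2551, 0.1219]
eef_rot: [3.141, 0.0, 1.386]
force: [-0.3, -0.8, -0.1]
grip_width: 0.0299
grip_force: 0.0
```

```bash
python3 -c "
from h import *
nest()"
```

```text
t 8.1 tcp nest mm [  1.2  68.8 121.9] F nest [-0.1 -0.8 -0.1] rot [3.141 0.    1.386] w 29.9
```

Request:
move_arm --pt "0.32 0 -0.12 0.4 0 0 0" --pt "0.32 0 0 0.6 0 0 0" --pt "0.32 0 0 0.4 0 0 0" --pt "0.32 0 0 0.2 0 0 0" --pt "0.32 0 0 0.1 0 0 0" --pt "0.32 0 0 0 0 0 0" --pt "0.32 -0.04 0 0 0 0 0" --pt "0.32 -0.05 0 0 0 0 0" --pt "0.32 -0.05 0 0 0 0 0" --pt "0.32 -0.05 0 0 0 0 0" --pt "0.32 -0.05 0 0 0 0 0" --pt "0.32 -0.05 0 0 0 0 0" --pt "0.32 -0.05 0 0 0 0 0" --pt "0.32 -0.05 0 0 0 0 0" --pt "0.32 -0.05 0 0 0 0 0" --pt "0.32 -0.04 0 0 0 0 0"

```text
time_s: 9.7
ee_pos: [0.5111, -0.2774, 0.037]
eef_rot: [-3.141, -0.001, 1.386]
force: [-0.3, 7.0, 4.8]
grip_width: 0.0306
grip_force: 3.3
```

```bash
python3 -c "
from h import *
nest()"
```

```text
t 9.7 tcp nest mm [-4.6 45.  37. ] F nest [-1.6  6.8  4.8] rot [-3.141e+00 -1.000e-03  1.386e+00] w 30.6
```

Request:
move_arm --pt "0.32 -0.03 0 0 0 0 0" --pt "0.32 -0.03 0 0 0 0 0" --pt "0.32 -0.02 0 0 0 0 0" --pt "0.32 -0.02 0 0 0 0 0"

```text
time_s: 10.1
ee_pos: [0.5105, -0.282, 0.037]
eef_rot: [3.142, -0.001, 1.386]
force: [1.3, 8.2, 2.5]
grip_width: 0.03
grip_force: 3.8
```

Request:
move_arm --pt "0.32 -0.02 0 0 0 0 0" --pt "0.32 -0.01 0 0 0 0 0" --pt "0.32 -0.01 0 0 0 0 0"

```text
time_s: 10.4
ee_pos: [0.5102, -0.283, 0.037]
eef_rot: [-3.141, -0.002, 1.386]
force: [3.3, 16.9, 6.2]
grip_width: 0.0299
grip_force: 8.7
```

Request:
move_arm --pt "0.32 0.1 0 0 0 0 0" --pt "0.32 0.2 0 0 0 0 0" --pt "0.32 0 0 -0.5 0 0 0" --pt "0.32 -0.3 0.1 -0.8 0 0 0" --pt "0.32 -0.5 0 -0.6 0 0 0" --pt "0.32 -0.6 0 -0.2 0 0 0" --pt "0.32 -0.3 0 0 0 0 0" --pt "0.32 0 0 0 0 0 0" --pt "0.32 0 0 0 0 0 0"

```text
time_s: 11.3
ee_pos: [0.5017, -0.3532, 0.1404]
eef_rot: [-3.14, -0.001, 1.386]
force: [-0.4, -0.3, -0.6]
grip_width: 0.0301
grip_force: 0.0
```

```bash
python3 - <<'E'
from h import *
nest()
p=cam("wrist")
c=BORE; ex=np.array([np.cos(NY),np.sin(NY)]); ey=np.array([-ex[1],ex[0]])
P=lambda x,y,z: np.r_[c+x*ex/1e3+y*ey/1e3,z/1e3]
q=proj(p,[P(0,0,68)])[0]; print("bore px",q)
for r in ctrl.cut_out("plate_top",p)[:2]:
    k,_=cv2.findContours(r['mask'].astype('uint8'),0,2); k=max(k,key=cv2.contourArea)[:,0,::-1]
    b=cv2.minAreaRect((ray(p,k,.068)[:,:2]*1000).astype('float32')); print(r['conf'],b)
np.save("w2.npy",dict(p),allow_pickle=True)
r0=int(max(0,q[0]-75)); c0=int(max(0,q[1]-100)); print(r0,c0)
cv2.imwrite("pics/w2.png",cv2.resize(p['color'][r0:r0+150,c0:c0+200],None,fx=4,fy=4,interpolation=2))
E
```

```text
t 11.3 tcp nest mm [  0.  -31.2 140.4] F nest [-0.4 -0.4 -0.6] rot [-3.140e+00 -1.000e-03  1.386e+00] w 30.1
bore px [168.68516914 253.94683233]
0.86 ((508.22027587890625, -322.4712219238281), (60.909149169921875, 60.04607009887695), 79.38406372070312)
0.66 ((563.6386108398438, -196.89984130859375), (5.631994247436523, 12.822772979736328), 79.27291107177734)
93 153
```

View pics/w2.png

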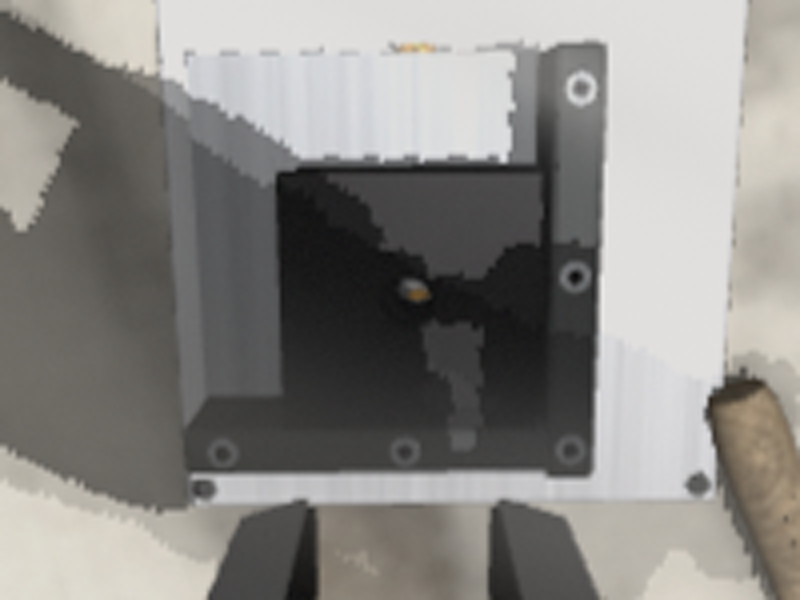

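The plate is seated square, at -10.6°, and I can see down the hole. There's a thin dark strip along the +x rail, so I'll nudge the stack gently toward +x again with closed fingers.

Request:
move_arm --pt "0 0.3 -0.5 0 0 0 0" --pt "0 0.34 -0.66 0 0 0 0" --pt "0 0 0 0.3 0 0 0" --pt "0 0 0 0.6 0 0 0" --pt "0 0 0 0.6 0 0 0" --pt "0 0 0 0.37 0 0 0" --pt "0 0 0 0.2 0 0 0" --pt "0 0 0 0 0 0 0" --pt "0 0 0.06 0 0 0 0" --pt "0 0 0.06 0 0 0 0" --pt "0 0 0.06 0 0 0 0" --pt "0 0 0.04 0 0 0 0" --pt "0 0 0 0 0 0 0"

```text
time_s: 12.7
ee_pos: [0.462, -0.3142, 0.0387]
eef_rot: [3.141, 0.0, 1.386]
force: [-0.3, 0.4, 0.2]
grip_width: 0.0005
grip_force: 0.0
```

```bash
python3 -c "
from h import *
nest()"
```

```text
t 12.7 tcp nest mm [-46.2  -0.2  38.7] F nest [-0.4  0.3  0.2] rot [3.141 0.    1.386] w 0.5
```

Request:
move_arm --pt "0 0 0.02 0 0 0 0" --pt "0 0 0.02 0 0 0 0" --pt "0 0 0.02 0 0 0 0"

```text
time_s: 13.0
ee_pos: [0.4646, -0.3147, 0.0385]
eef_rot: [3.142, -0.0, 1.386]
force: [-0.1, 0.7, -0.6]
grip_width: 0.0002
grip_force: 0.0
```

Request:
move_arm --pt "0 0 0.01 0 0 0 0" --pt "0 0 0.01 0 0 0 0" --pt "0 0 0.01 0 0 0 0"

```text
time_s: 13.3
ee_pos: [0.4661, -0.3149, 0.0384]
eef_rot: [3.142, 0.0, 1.386]
force: [0.5, -1.2, -0.4]
grip_width: 0.0008
grip_force: 0.0
```

Request:
move_arm --pt "0 0 0.01 0 0 0 0" --pt "0 0 0.01 0 0 0 0" --pt "0 0 0.01 0 0 0 0"

```text
time_s: 13.6
ee_pos: [0.4674, -0.3151, 0.0384]
eef_rot: [-3.141, -0.0, 1.386]
force: [-2.2, 0.8, 0.0]
grip_width: 0.0004
grip_force: 0.8
```

Request:
move_arm --pt "0 0 0.01 0 0 0 0" --pt "0 0 0.01 0 0 0 0"

```text
time_s: 13.8
ee_pos: [0.4685, -0.3153, 0.0384]
eef_rot: [-3.141, -0.0, 1.386]
force: [-1.4, 0.7, 0.2]
grip_width: -0.0
grip_force: 0.8
```

Request:
move_arm --pt "0 0 0.01 0 0 0 0" --pt "0 0 0.01 0 0 0 0" --pt "0 0 0.01 0 0 0 0"

```text
time_s: 14.1
ee_pos: [0.4694, -0.3156, 0.0384]
eef_rot: [-3.14, -0.0, 1.386]
force: [-10.0, 2.3, 7.1]
grip_width: 0.0006
grip_force: 5.2
```

Request:
move_arm --pt "0 0 0.01 0 0 0 0" --pt "0 0 0 0 0 0 0" --pt "0 0 -0.1 0 0 0 0" --pt "0 0 -0.2 0 0 0 0" --pt "0 0 0 -0.5 0 0 0" --pt "0 -0.2 0.2 -0.7 0 0 0" --pt "0 -0.3 0.4 -0.5 0 0 0" --pt "0 -0.3 0.4 0 0 0 0" --pt "0 0 0.1 0 0 0 0" --pt "0 0 0 0 0 0 0" --pt "0 0 0 0 0 0 0"

```text
time_s: 15.2
ee_pos: [0.5017, -0.3617, 0.1228]
eef_rot: [-3.14, -0.001, 1.386]
force: [-0.1, 0.5, 0.3]
grip_width: 0.0003
grip_force: 0.0
```

```bash
python3 - <<'E'
from h import *
nest()
p=cam("wrist")
c=BORE; ex=np.array([np.cos(NY),np.sin(NY)]); ey=np.array([-ex[1],ex[0]])
P=lambda x,y,z: np.r_[c+x*ex/1e3+y*ey/1e3,z/1e3]
q=proj(p,[P(0,0,68)])[0]; print("bore px",q)
for r in ctrl.cut_out("plate_top",p)[:1]:
    k,_=cv2.findContours(r['mask'].astype('uint8'),0,2); k=max(k,key=cv2.contourArea)[:,0,::-1]
    b=cv2.minAreaRect((ray(p,k,.068)[:,:2]*1000).astype('float32')); print(r['conf'],b)
np.save("w3.npy",dict(p),allow_pickle=True)
r0=int(q[0]-62); c0=int(q[1]-75); print(r0,c0)
g=p['color'][r0:r0+120,c0:c0+150].astype(float)/255
g=(255*np.clip(g,0,1)**.5).astype('uint8')
cv2.imwrite("pics/w3.png",cv2.resize(g,None,fx=5,fy=5,interpolation=2))
E
```

```text
t 15.2 tcp nest mm [  1.6 -39.5 122.8] F nest [-0.2  0.5  0.3] rot [-3.140e+00 -1.000e-03  1.386e+00] w 0.3
bore px [162.52177304 252.00314903]
0.75 ((510.7691650390625, -323.20111083984375), (59.493858337402344, 60.30359649658203), 79.39277648925781)
100 177
```

View pics/w3.png

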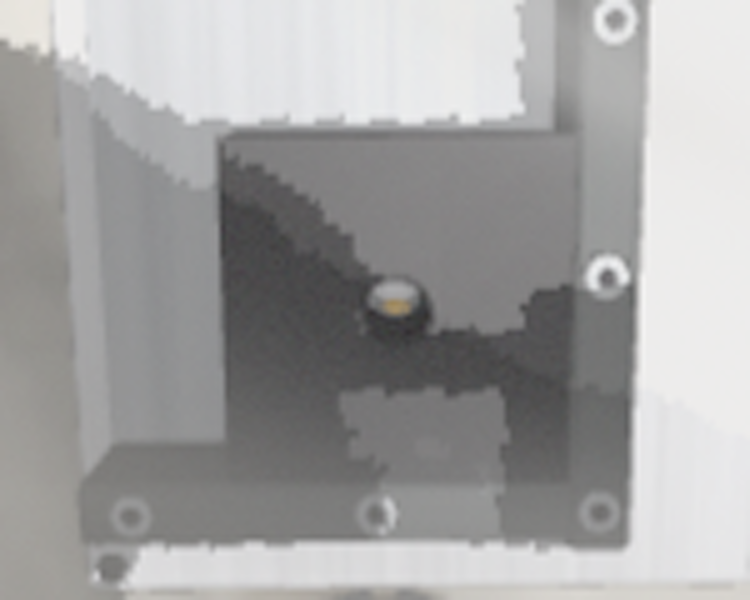

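The stack is now flush with both rails and the edges line up. The hole at crop (398,308) shows the bore and a brass plunger below. Next I'll move to the pin for a closer look and work out the hole position.

Request:
move_arm --pt "0.6 0 0 -0.6 0 0 0" --pt "0.6 0.2 -0.08 -0.6 0 0 0" --pt "0.6 0.5 -0.19 -0.4 0 0 0" --pt "0.6 0.75 -0.28 0 0 0 0" --pt "0.6 0.75 -0.28 0 0 0 0" --pt "0.6 0.75 -0.28 0 0 0 0" --pt "0.6 0.75 -0.28 0 0 0 0" --pt "0.6 0.75 -0.28 0 0 0 0" --pt "0.6 0.75 -0.28 0 0 0 0" --pt "0.6 0.75 -0.28 0 0 0 0" --pt "0.6 0.75 -0.28 0 0 0 0" --pt "0.6 0.75 -0.28 0 0 0 0" --pt "0.6 0.75 -0.28 0 0 0 0" --pt "0.6 0.7 -0.28 0 0 0 0" --pt "0.6 0.45 -0.17 0 0 0 0" --pt "0.6 0 0 0 0 0 0" --pt "0.6 0 0 0 0 0 0"

```text
time_s: 17.0
ee_pos: [0.415, 0.1295, 0.2034]
eef_rot: [3.141, 0.0, 1.387]
force: [0.2, 0.2, 0.1]
grip_width: 0.0563
grip_force: 0.0
```

```bash
python3 - <<'E'
from h import *
w=np.load("w3.npy",allow_pickle=True).item(); print("hole w3",ray(w,[161.6,256.6],.068).round(4))
w=np.load("w2.npy",allow_pickle=True).item()
o=obs(); print(o['ee_pos'],o['eef_rot'],o['time_s'])
p=cam("wrist"); np.save("w4.npy",dict(p),allow_pickle=True)
for t,z in(("pin",.104),("pin_stand",.066)):
    for r in ctrl.cut_out(t,p)[:2]:
        k,_=cv2.findContours(r['mask'].astype('uint8'),0,2); k=max(k,key=cv2.contourArea)[:,0,::-1]
        b=cv2.minAreaRect((ray(p,k,z)[:,:2]*1000).astype('float32')); print(t,round(r['conf'],2),r['centre'],ray(p,r['centre'],z)[0].round(4),b)
        if t=="pin_stand": cc=r['centre']
r0=int(max(0,cc[0]-75));c0=int(max(0,cc[1]-100));print(r0,c0)
g=(255*(p['color'][r0:r0+150,c0:c0+200]/255.)**.7).astype('uint8')
cv2.imwrite("pics/w4.png",cv2.resize(g,None,fx=4,fy=4,interpolation=2))
E
```

```text
hole w3 [[ 0.5114 -0.3224  0.068 ]]
[0.41501185 0.12951735 0.2034162 ] [3.14146543e+00 8.48147793e-05 1.38709532e+00] 17.0
pin 0.73 [139.5, 249.3] [0.4209 0.1854 0.104 ] ((421.4582214355469, 187.073974609375), (18.600683212280273, 18.429109573364258), 65.5033950805664)
pin_stand 0.58 [125.8, 246.7] [0.4198 0.1985 0.066 ] ((420.44140625, 185.2858428955078), (48.99980926513672, 50.70713806152344), 79.42070007324219)
50 146
```

View pics/w4.png

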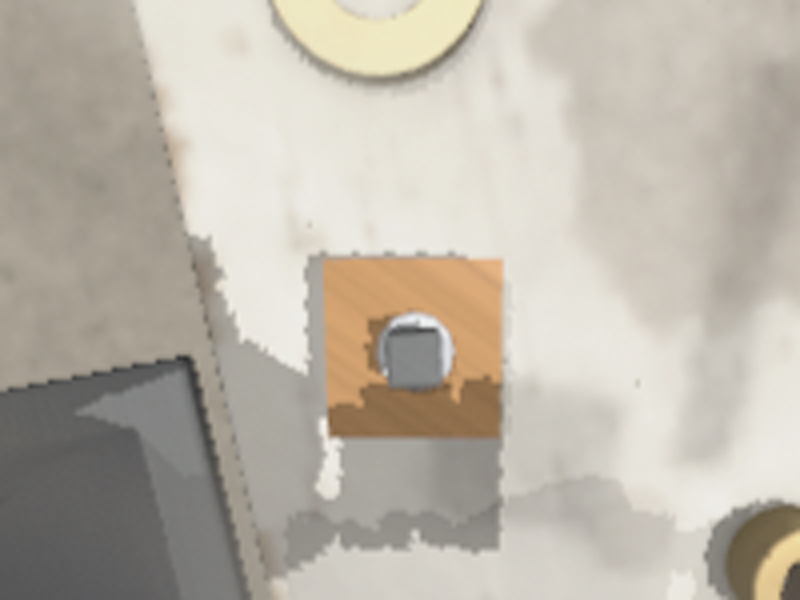

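The pin's grip is centred at crop (413,360), which puts it at (0.421, 0.185). That matches the stand centre, and its flats are nearly parallel to the tool axes. Now I'll grasp it with the fingertips just above the collar.

Request:
move_arm --pt "0.5 0.5 -0.04 0 0 0 0" --pt "0.5 0.42 -0.05 0 0 0 0" --pt "0.5 0.2 0 0.2 0 0 0" --pt "0.5 0 0 0.5 0 0 0" --pt "0.5 0 0 0.6 0 0 0" --pt "0.5 0 0 0.6 0 0 0" --pt "0.5 0 0 0.4 0 0 0" --pt "0.5 0 0 0.24 0 0 0" --pt "0.5 0 0 0 0 0 0" --pt "0.1 0 0 0 0 0 0" --pt "0 0 0 0 0 0 0" --pt "0 0 0 0 0 0 0" --pt "0 0 0 0 0 0 0" --pt "0 0 0 0 0 0 0" --pt "0 0 0 0 0 0 0" --force 40

```text
time_s: 18.65
ee_pos: [0.4215, 0.1854, 0.0769]
eef_rot: [3.141, -0.0, 1.386]
force: [-0.6, -0.2, 4.1]
grip_width: 0.0139
grip_force: 40.0
```

Request:
move_arm --pt "0 0 0 -0.1 0 0 0" --pt "0 0 0 -0.3 0 0 0" --pt "0 0 0 -0.6 0 0 0" --pt "0 0 0 -0.7 0 0 0" --pt "0 0 0 -0.6 0 0 0" --pt "0 0 0 -0.3 0 0 0" --pt "0 0 0 0 0 0 0" --pt "0 0 0 0 0 0 0"

```text
time_s: 19.45
ee_pos: [0.421, 0.1852, 0.2058]
eef_rot: [-3.141, 0.0, 1.386]
force: [-0.3, 0.6, -1.5]
grip_width: 0.0136
grip_force: 40.0
```

```bash
python3 - <<'E'
from h import *
o=obs(); print(o['ee_pos'],o['eef_rot'],o['force'],o['grip_width'])
p=cam("wrist"); np.save("w5.npy",dict(p),allow_pickle=True)
for r in ctrl.cut_out("pin",p)[:2]: print(r['conf'],r['centre'],r['mask'].sum())
t=o['ee_pos']
for n,dz in(("tip",-.069),("collar bottom",-.011),("grip top",.027)): print(n,proj(p,[t+[0,0,dz]]).round(1))
g=(255*(p['color'][130:330,150:360]/255.)**.6).astype('uint8')
cv2.imwrite("pics/w5.png",cv2.resize(g,None,fx=3,fy=3,interpolation=2))
E
```

```text
[0.42101777 0.18524099 0.20581722] [-3.14103180e+00  3.48060952e-04  1.38580187e+00] [-0.26041902  0.64638031 -1.48172018] 0.013609081081267332
0.57 [233.9, 252.5] 1085
tip [[201.8 253.9]]
collar bottom [[224.3 253.9]]
grip top [[247.2 253.9]]
```

View pics/w5.png

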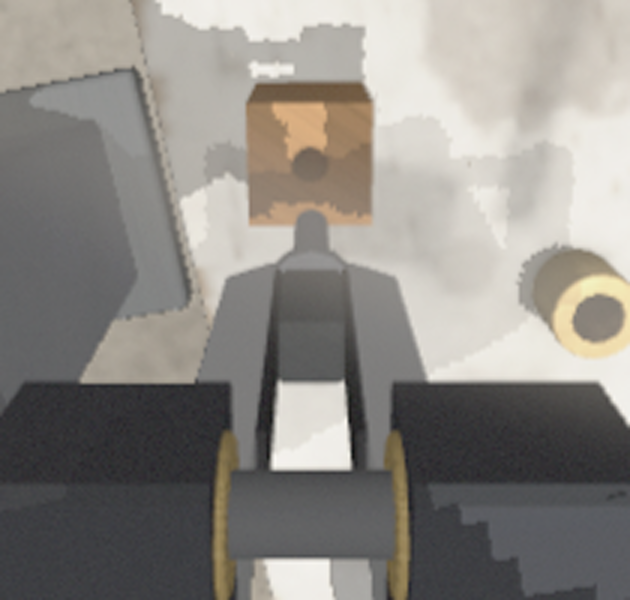

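The pin is upright in the gripper, with its tip at crop (311,213), within 1 px of the calibration's prediction. So the camera-based hole position can be trusted to about 1 mm. Now I'll carry the pin over, with some extra height.

Request:
move_arm --pt "0 0 0 -0.5 0 0 0" --pt "0 -0.3 0.11 -0.5 0 0 0" --pt "0 -0.6 0.23 0 0 0 0" --pt "0 -0.8 0.3 0 0 0 0" --pt "0 -0.8 0.3 0 0 0 0" --pt "0 -0.8 0.3 0 0 0 0" --pt "0 -0.8 0.3 0 0 0 0" --pt "0 -0.8 0.3 0 0 0 0" --pt "0 -0.8 0.3 0 0 0 0" --pt "0 -0.8 0.3 0 0 0 0" --pt "0 -0.8 0.3 0 0 0 0" --pt "0 -0.8 0.3 0 0 0 0" --pt "0 -0.75 0.3 0 0 0 0" --pt "0 -0.5 0.2 0.6 0 0 0" --pt "0 -0.3 0.1 0.7 0 0 0" --pt "0 0 0 0.5 0 0 0" --pt "0 0 0 0.2 0 0 0" --pt "0 0 0 0 0 0 0" --pt "0 0 0 0 0 0 0"

```text
time_s: 21.45
ee_pos: [0.5119, -0.3223, 0.1575]
eef_rot: [3.14, 0.0, 1.386]
force: [0.2, -0.1, -0.9]
grip_width: 0.0139
grip_force: 40.0
```

```bash
python3 - <<'E'
from h import *
o=obs(); print(o['ee_pos'],o['eef_rot'],o['force'],o['grip_width'],o['time_s'])
p=cam("wrist"); np.save("w6.npy",dict(p),allow_pickle=True)
t=o['ee_pos']
print("tip",proj(p,[t+[0,0,-.069]]).round(1),"hole",proj(p,[[.5112,-.3226,.068]]).round(1))
to(.5112,-.3226,.15)
g=(255*(p['color'][120:240,180:330]/255.)**.5).astype('uint8')
cv2.imwrite("pics/w6.png",cv2.resize(g,None,fx=5,fy=5,interpolation=2))
E
```

```text
[ 0.51187746 -0.32229915  0.1575454 ] [3.14048183e+00 4.64235639e-04 1.38626164e+00] [ 0.173622   -0.08478719 -0.9041707 ] 0.013868371347523153 21.45
tip [[201.8 253.7]] hole [[196.5 253.1]]
shift [-0.01 -0.02  0.16] turn None norm 0.16
```

View pics/w6.png

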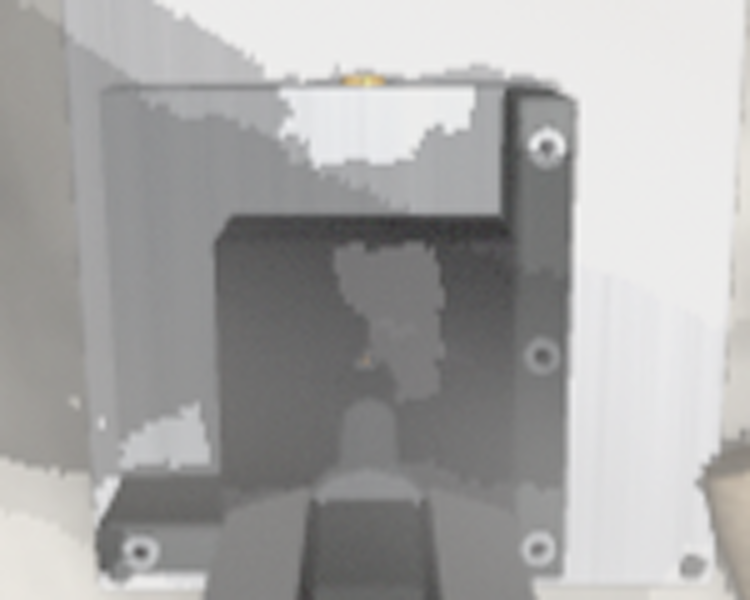

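```bash
python3 - <<'E'
from h import *
ex=np.array([np.cos(NY),np.sin(NY)]); ey=np.array([-ex[1],ex[0]])
for f,(r0,c0,s) in(("w3",(100,177,5)),("w6",(120,180,5))):
    p=np.load(f+".npy",allow_pickle=True).item()
    for n,x,y in(("hole",0,0),("+y edge",0,30),("-y edge",0,-30),("-x edge",-30,0),("+x edge",30,0)):
        q=proj(p,[np.r_[np.array([.5112,-.3226])+x*ex/1e3+y*ey/1e3,.068]])[0]
        print(f,n,"crop col,row",((q[1]-c0)*s).round(),((q[0]-r0)*s).round())
E
```

```text
w3 hole crop col,row 397.0 309.0
w3 +y edge crop col,row 397.0 129.0
w3 -y edge crop col,row 397.0 478.0
w3 -x edge crop col,row 222.0 309.0
w3 +x edge crop col,row 572.0 309.0
w6 hole crop col,row 365.0 382.0
w6 +y edge crop col,row 365.0 236.0
w6 -y edge crop col,row 366.0 520.0
w6 -x edge crop col,row 218.0 382.0
w6 +x edge crop col,row 513.0 382.0
```

The projected plate edges and hole match both pictures to within 1 mm. Making a small correction, then lowering the tip into the top plate's hole.

Request:
move_arm --pt "0 -0.012 -0.012 0.1 0 0 0" --pt "0 0 0 0.15 0 0 0" --pt "0 0 0 0.1 0 0 0" --pt "0 0 0 0.04 0 0 0" --pt "0 0 0 0.02 0 0 0" --pt "0 0 0 0.02 0 0 0" --pt "0 0 0 0.02 0 0 0" --pt "0 0 0 0.02 0 0 0" --pt "0 0 0 0.02 0 0 0"

```text
time_s: 22.4
ee_pos: [0.5108, -0.3229, 0.1319]
eef_rot: [3.141, 0.0, 1.386]
force: [-0.4, 0.1, -0.3]
grip_width: 0.0136
grip_force: 40.0
```

Request:
move_arm --pt "0 0 0 0.02 0 0 0" --pt "0 0 0 0.02 0 0 0" --pt "0 0 0 0.02 0 0 0" --pt "0 0 0 0.02 0 0 0"

```text
time_s: 22.8
ee_pos: [0.5107, -0.3229, 0.1278]
eef_rot: [-3.142, 0.0, 1.386]
force: [-0.1, -0.8, -0.9]
grip_width: 0.0136
grip_force: 40.0
```

Request:
move_arm --pt "0 0 0 0.03 0 0 0" --pt "0 0 0 0.03 0 0 0" --pt "0 0 0 0.03 0 0 0" --pt "0 0 0 0.03 0 0 0" --pt "0 0 0 0.03 0 0 0" --pt "0 0 0 0.03 0 0 0"

```text
time_s: 23.4
ee_pos: [0.5107, -0.3229, 0.1188]
eef_rot: [-3.142, 0.0, 1.386]
force: [0.5, 0.1, 0.2]
grip_width: 0.0137
grip_force: 40.0
```

Request:
move_arm --pt "0 0 0 0.03 0 0 0" --pt "0 0 0 0.03 0 0 0" --pt "0 0 0 0.03 0 0 0" --pt "0 0 0 0.03 0 0 0" --pt "0 0 0 0.03 0 0 0" --pt "0 0 0 0.03 0 0 0" --pt "0 0 0 0.03 0 0 0"

```text
time_s: 24.1
ee_pos: [0.5107, -0.3229, 0.1083]
eef_rot: [3.142, -0.0, 1.386]
force: [-0.6, -0.6, -0.6]
grip_width: 0.0136
grip_force: 40.0
```

Tip at about 39 mm with no resistance. Continuing through the nest mouth.

Request:
move_arm --pt "0 0 0 0.02 0 0 0" --pt "0 0 0 0.02 0 0 0" --pt "0 0 0 0.02 0 0 0" --pt "0 0 0 0.02 0 0 0" --pt "0 0 0 0.02 0 0 0" --pt "0 0 0 0.02 0 0 0" --pt "0 0 0 0.02 0 0 0" --pt "0 0 0 0.02 0 0 0" --pt "0 0 0 0.02 0 0 0" --pt "0 0 0 0.02 0 0 0"

```text
time_s: 25.1
ee_pos: [0.5107, -0.3229, 0.0984]
eef_rot: [-3.142, -0.0, 1.386]
force: [0.2, 0.4, 0.1]
grip_width: 0.0141
grip_force: 40.0
```

Request:
move_arm --pt "0 0 0 0.02 0 0 0" --pt "0 0 0 0.02 0 0 0" --pt "0 0 0 0.02 0 0 0" --pt "0 0 0 0.02 0 0 0" --pt "0 0 0 0.02 0 0 0" --pt "0 0 0 0.02 0 0 0" --pt "0 0 0 0.02 0 0 0" --pt "0 0 0 0.02 0 0 0"

```text
time_s: 25.9
ee_pos: [0.5107, -0.3229, 0.0904]
eef_rot: [-3.142, -0.0, 1.386]
force: [-0.1, 0.3, -0.8]
grip_width: 0.0137
grip_force: 40.0
```

Request:
move_arm --pt "0 0 0 0.02 0 0 0" --pt "0 0 0 0.02 0 0 0" --pt "0 0 0 0.02 0 0 0" --pt "0 0 0 0.02 0 0 0" --pt "0 0 0 0.02 0 0 0"

```text
time_s: 26.4
ee_pos: [0.511, -0.323, 0.0858]
eef_rot: [3.141, 0.0, 1.386]
force: [1.0, -0.2, 4.1]
grip_width: 0.0133
grip_force: 40.0
```

Request:
move_arm --pt "0 0 0 0.02 0 0 0" --pt "0 0 0 0.02 0 0 0" --pt "0 0 0 0.02 0 0 0" --pt "0 0 0 0.02 0 0 0"

```text
time_s: 26.8
ee_pos: [0.5106, -0.3229, 0.0812]
eef_rot: [-3.141, -0.0, 1.386]
force: [0.1, -0.9, 2.6]
grip_width: 0.0138
grip_force: 40.0
```

Request:
move_arm --pt "0 0 0 0.01 0 0 0" --pt "0 0 0 0.01 0 0 0" --pt "0 0 0 0.01 0 0 0"

```text
time_s: 27.1
ee_pos: [0.5107, -0.3228, 0.0799]
eef_rot: [-3.141, -0.0, 1.386]
force: [0.4, -0.1, 1.5]
grip_width: 0.0138
grip_force: 40.0
```

Request:
move_arm --pt "0 0 0 0.01 0 0 0" --pt "0 0 0 0.01 0 0 0"

```text
time_s: 27.3
ee_pos: [0.5107, -0.3228, 0.0789]
eef_rot: [-3.141, -0.0, 1.386]
force: [0.4, -0.4, 3.3]
grip_width: 0.0136
grip_force: 40.0
```

Request:
move_arm --pt "0 0 0 0.01 0 0 0" --pt "0 0 0 0 0 0 0"

```text
time_s: 27.5
ee_pos: [0.5107, -0.3229, 0.0789]
eef_rot: [3.142, 0.0, 1.386]
force: [-2.2, 1.1, 6.3]
grip_width: 0.0137
grip_force: 40.0
```

Request:
move_arm --pt "0 0 0 0.01 0 0 0" --pt "0 0 0 0 0 0 0"

```text
time_s: 27.7
ee_pos: [0.5107, -0.3229, 0.0789]
eef_rot: [3.141, 0.0, 1.386]
force: [-4.4, 2.7, 10.3]
grip_width: 0.0139
grip_force: 40.0
```

Seated: extra command adds force (10 N) but no travel, and the height matches the expected home position. Relaxing a little, then releasing and retreating upward.

Request:
move_arm --pt "0 0 0 -0.01 0 0 0" --pt "0 0 0 0 0 0 0" --pt "0.4 0 0 0 0 0 0" --pt "0.4 0 0 0 0 0 0" --pt "0.4 0 0 0 0 0 0" --pt "0.4 0 0 0 0 0 0" --pt "0.4 0 0 -0.2 0 0 0" --pt "0.4 0 0 -0.5 0 0 0" --pt "0.4 0 0 -0.6 0 0 0" --pt "0.4 -0.3 0 -0.4 0 0 0" --pt "0.4 -0.5 0 0 0 0 0" --pt "0.4 -0.4 0 0 0 0 0" --pt "0.4 0 0 0 0 0 0" --pt "0.4 0 0 0 0 0 0"

```text
time_s: 29.1
ee_pos: [0.4994, -0.3819, 0.1629]
eef_rot: [-3.141, -0.001, 1.385]
force: [-0.5, -0.8, 0.2]
grip_width: 0.0377
grip_force: 0.0
```

```bash
python3 - <<'E'
from h import *
nest()
p=cam("wrist")
b=np.array([.5107,-.3229])
print("grip top home z106",proj(p,[np.r_[b,.106]]).round(1),"5mm up",proj(p,[np.r_[b,.111]]).round(1))
g=(255*(p['color'][90:250,160:360]/255.)**.5).astype('uint8')
cv2.imwrite("pics/w7.png",cv2.resize(g,None,fx=4,fy=3.75,interpolation=2))
E
```

```text
t 29.1 tcp nest mm [  3.1 -59.8 162.9] F nest [-0.4 -0.9  0.2] rot [-3.141e+00 -1.000e-03  1.385e+00] w 37.7
grip top home z106 [[138.1 254.1]] 5mm up [[138.4 254.1]]
```

View pics/w7.png

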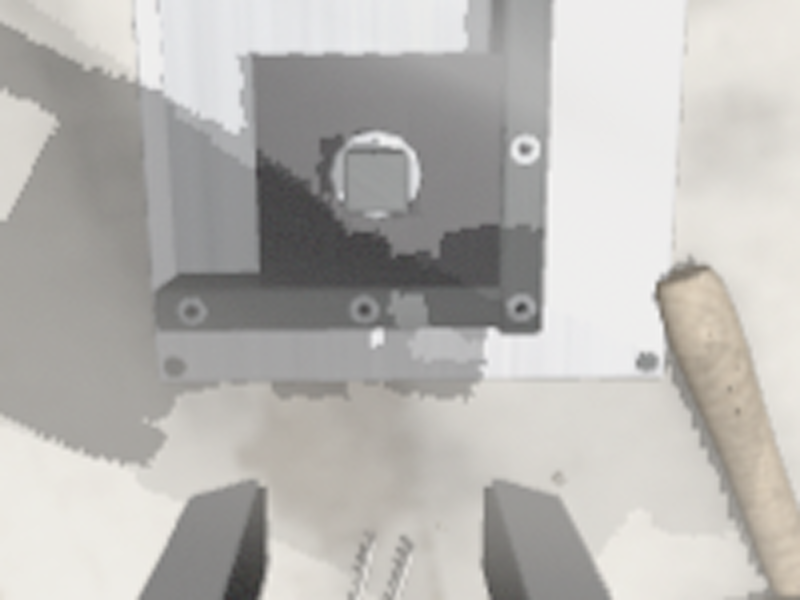

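The pin stands upright with its collar, at (376,175), on the top plate. The plates are flush with both rails and the gripper is clear, so I'm handing in.

```bash
python3 -c "
from station import ctrl
print(ctrl.hand_in())"
```

```text
the job is handed in; nothing more can be done
None
```

The job is handed in at about 29 s: all three plates are against both rails, and the pin is pressed home with its collar on the top plate and released. My force readings on the graphite peaked at about 18 N.

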